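# Gauge two grain-feeder sleeves and reject the tight one

### The job

One of the two sleeves on the black pad is bored to size and the other is too tight. Find out which by trying the blue-handled plug gauge in their bores, pressing gently (never with more than 20 N): the good sleeve lets it slide in until its collar sits on the sleeve. Leave the gauge fully home in the good sleeve on the pad, and only then stand the tight sleeve upright in the red tray, without disturbing the dish, the magnifier or the sample tin.

Things in the scene. Friction and masses are not known exactly. Their poses are not given: they have to be found in the camera images.
- gauge_grip (a point): Plug gauge (0.15 kg, 96 mm tall), loose, upright in the white stand, collar resting on the stand. Blue round handle 24 mm across, 55 mm high; this point is on its axis, 26 mm below its top; z: axis, up. Below the handle a steel collar 36 mm across, 5 mm thick, underside 34 mm below this point; then a steel pin 20 mm across, 36 mm long, its tip (2 mm chamfer) 70 mm below this point.
- gauge_collar (a point): Centre of the underside of the gauge's collar, on the gauge's axis; 36 mm above the pin's tip; z is the axis, up. With the gauge fully home in a sleeve this point lies 20 mm above the sleeve's centre point, in a tight sleeve it stops 42 to 48 mm above it.
- sleeve_a_mid (a point): Aluminium sleeve, upright, 44 mm across, 40 mm high, black band round its waist, brass bush inside, 0.3 kg in all, loose on the pad. This point: centre, on the axis, 20 mm above its underside; z: axis, up. Bore 22 mm wide for the first 10 mm from the top; below, one sleeve stays 22 mm wide, the other narrows to 16.5 mm. Which one changes; only the gauge can tell.
- sleeve_b_mid (a point): Aluminium sleeve, upright, 44 mm across, 40 mm high, black band round its waist, brass bush inside, 0.3 kg in all, loose on the pad. This point: centre, on the axis, 20 mm above its underside; z: axis, up. Bore 22 mm wide for the first 10 mm from the top; below, one sleeve stays 22 mm wide, the other narrows to 16.5 mm. Which one changes; only the gauge can tell.
- pad_top (a point): Centre of the top face of the black rubber-faced gauging plate (the pad), 150 mm (its x) by 260 mm (its y), 20 mm above the bench on a fixed aluminium base 10 mm longer and wider; z up. The plate is sprung: it begins to sink under about 9 N in all (sleeves and gauge included), then 1 mm for every 2.5 N more, and is solid after 8 mm.
- stand_mouth (a point): The gauge's stand, a fixed white block 70 x 70 mm and 46 mm high with a 26 mm hole down through it; this point is the centre of the hole's mouth on its top.
- tray_in (a point): The red reject tray, fixed, open, 160 mm (its x) by 180 mm (its y) outside, walls 4 mm thick, rim 28 mm above the bench; this point is the centre of its inner floor, 4 mm above the bench; z up.
- dish: A white porcelain dish, 110 mm across and 25 mm high; origin at the centre of its underside. A bystander: do not disturb it.
- loupe: A round black magnifier, 52 mm across and 22 mm high; origin at the centre of its underside. A bystander: do not disturb it.
- tin: A closed aluminium sample tin with a green lid band, 54 mm across and 55 mm high; origin at the centre of its underside. A bystander: do not disturb it.

How it is judged:
By the outcome, as a careful person would: the job done as asked, in the order asked, and still so for the second after the job is handed in, with the robot touching nothing.
It also fails if it takes over 64 s, if anything falls off the work surface, if the arm or the gripper's body presses on something with over 40 N, if the wrist force passes 120 N, or if a joint passes its speed limit or range.

### The arm

A 6-joint arm with a two-finger parallel gripper is mounted at the origin on the work surface. World frame = base frame: x ahead of the robot, y to its left, z up, the work surface at z = 0. Lengths are in mm, angles in degrees, forces in N, time in s.
With the tool pointing down it reaches from about 350 to 850 mm from the base axis. Payload 8.1 kg.
Tool frame: the origin (TCP) lies at the centre of the arm's flange, where the gripper is bolted on; the fingertips stand 173 mm ahead of it and the grasp point (between the pads) lies 155 mm ahead of it; z points along the fingers, y is the line along which they close (so a half turn about z gives the same grasp; the last joint's range is limited). The gripper opens to 85 mm and grips with 20 to 120 N. Pads are 22 mm wide; open, the fingers measure 114 mm over their backs; the gripper's body (76 mm by 85 mm) begins 54 mm behind the grasp point. The pads swing forward as they close: fully open they stand 13 mm farther back than shut.
Start: joints at [-82.128, 7.471, 85.268, -0, 87.261, -4.893], TCP at [132.597, -585.171, 404.692] pointing down, gripper open.
Joint ranges: [-169.43, 169.43], [-51.17, 129.36], [1.28, 143.12], [-76.62, 256.62], [0, 156.53], [-152.29, 152.29]. Speed limits (degrees/s): [136.94, 136.94, 159.86, 180, 180, 180].

### API

Orientations are given as [roll, pitch, yaw] about the fixed x, y, z axes, in that order (R = Rz(yaw) Ry(pitch) Rx(roll)).
In Python, from bench import * gives the robot as it stands.
- The arm moves only by the shell command python3 -m jog 'ROWS' [FORCE]. ROWS is text: rows parted by semicolons, each of 7 numbers parted by spaces: the shift along the tool's x, y, z scaled (see below), then the turn, a rotation vector about the tool's x, y, z scaled (see below), then the closure, from -1 (fully open) to 1 (shut). In form: tx ty tz wx wy wz hand; .... A call has 1 to 5 rows; each row shifts and turns the commanded pose from where the row before left it, along the tool's axes as they then stand; what a row does not reach is not made up. The controller multiplies each number of a shift by 0.1 m and each number of a turn by 60 degrees. A row lasts 1/8 s, in which the tool goes at most 62.5 mm and 10.7 degrees, less where a joint would pass 70% of its speed; a pose out of reach is approached as far as the arm can. A call with a number of a shift or a turn outside -1 to 1 is refused whole. A call with a gripper value outside its range is refused whole. The fingers move at their own pace and stop on an object; FORCE is the grip in N (left out, the last holds). Time passes only in rows, so rows that do not move let the fingers close. It gives the time, the measured TCP pose, the force, the opening and the grip force at its end, in the units of the state.
- sense(): the state, without advancing time (a new reading comes with each control period).
- snapshot(name): name is "scene" or "top" or "wrist"; returns a dict with "img" (480x640x3 uint8, red, green, blue), "fx", "fy", "cx", "cy" (pixels), "extrinsics" (4x4, takes a point from camera to world coordinates). Camera axes: x right, y down, z forward; pixel columns grow to the right and rows downward; lengths in mm; the calibration is good to about 2 mm. The wrist camera is an equidistant fisheye: a pixel r from the principal point sees the ray r / f radians off the axis. A picture is of the moment at which its call begins. There is no depth.
- hand_in(): hands the job in; it is judged then, once.
The state is a dict: "time": time; "joint_pos": joint angles; "qd": joint speeds; "joint_efforts": joint torques, N m; "tool_pos": TCP position; "tcp_rot": TCP orientation; "ft_force": force on the tool from outside, world axes, zero at the start; "wrist_torque": the same for the moment, N m; "finger_gap": finger opening in mm; "grip_force": force on a finger pad.
Only numpy, scipy, OpenCV 4.12 (cv2) and the standard library are available. Lean on these libraries where they do the work, as an engineer would, in place of code of your own. Each camera call takes 0.05 s, during which the arm holds its last target. There are 200 camera calls.

## Working session

There is one attempt and no reset: what is moved stays moved. The work goes in short steps, Python scripts to look and compute and a shell command to move; the robot and the scene stay as the last step left them, time stands still between calls to the robot, and variables do not carry over. Pictures are saved under pics/ and viewed, at most 10 in all, crops included, and the job is handed in when it is done.

```bash
ls; mkdir -p pics; python3 - <<'E'
from bench import *
import cv2
s=sense();print(s)
for n in("top","scene"):
    d=snapshot(n);cv2.imwrite(f"pics/{n}1.png",d["img"][:,:,::-1]);print(n,d["fx"],d["fy"],d["cx"],d["cy"],d["extrinsics"])
E
```

```text
pics
{'time': 0.0, 'joint_pos': array([-8.21286943e+01,  7.51425309e+00,  8.53325236e+01,  9.55443186e-04,
        8.72638278e+01, -4.89250474e+00]), 'qd': array([ 0.00064904, -0.0147757 ,  0.04372331,  0.0019433 , -0.09363672,
        0.04594355]), 'joint_efforts': array([-1.82962889e-03, -5.69400001e+01, -5.00547159e+01, -5.72093431e-04,
        1.43607278e-02,  1.17686452e-05]), 'tool_pos': array([ 132.5552038 , -584.91418232,  403.62196368]), 'tcp_rot': array([-1.79889880e+02, -1.03838676e-02,  1.27637539e+01]), 'ft_force': array([-0.23000463, -0.07006107, -0.45506068]), 'wrist_torque': array([-0.00698203,  0.08188824, -0.02067215]), 'grip_force': 0.0, 'finger_gap': 84.969989230186}
top 433.9490629205525 433.9490629205525 318.5090681589606 243.67821031914298 [[ 2.67657674e-02 -9.85284994e-01  1.68810767e-01  4.77751713e+02]
 [-9.99626726e-01 -2.73062638e-02 -8.80723313e-04  2.06046619e+00]
 [ 5.47735480e-03 -1.68724181e-01 -9.85648086e-01  8.58365353e+02]
 [ 0.00000000e+00  0.00000000e+00  0.00000000e+00  1.00000000e+00]]
scene 623.775406951184 623.775406951184 310.40984740828486 244.02431826908935 [[ 5.09106381e-01  6.95162751e-01 -5.07503146e-01  1.16156932e+03]
 [ 8.60702068e-01 -4.12302200e-01  2.98661760e-01 -3.30966417e+02]
 [-1.62613270e-03 -5.88859615e-01 -8.08233697e-01  9.47722222e+02]
 [ 0.00000000e+00  0.00000000e+00  0.00000000e+00  1.00000000e+00]]
```

View pics/top1.png

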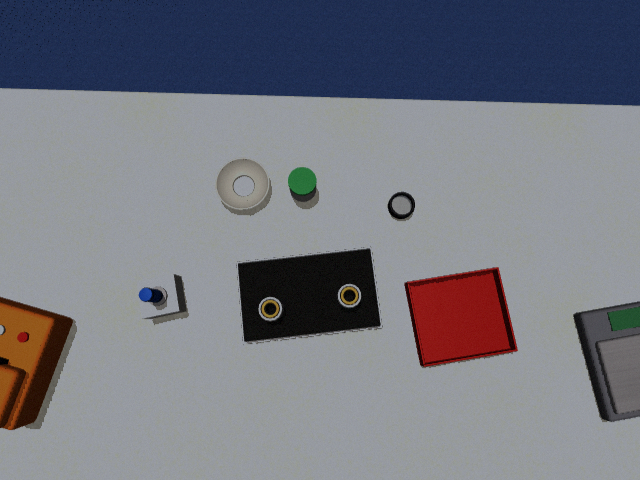

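View pics/scene1.png

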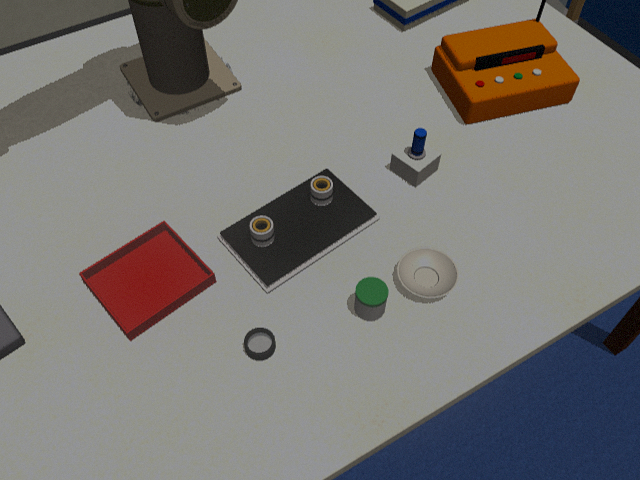

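The top view shows the gauge handle top at about (147,295), sleeves at (270,309) and (349,296), the pad from (238,263) to (381,327), and the tray centred near (461,317). In the scene view the gauge top is at (420,131) and the sleeves at (322,184) and (261,225). I'll enlarge these spots.

```bash
python3 - <<'E'
import cv2,numpy as np
t=cv2.imread("pics/top1.png");s=cv2.imread("pics/scene1.png")
W=44
def crop(im,u,v):
    c=cv2.resize(im[v:v+W,u:u+W],None,fx=6,fy=6,interpolation=cv2.INTER_CUBIC)
    c=cv2.convertScaleAbs(c,alpha=1.4,beta=10)
    for k in range(0,W,10):
        cv2.line(c,(k*6,0),(k*6,5),(0,255,255),1);cv2.line(c,(0,k*6),(5,k*6),(0,255,255),1)
        cv2.putText(c,str(u+k),(k*6,14),0,.35,(0,0,255),1);cv2.putText(c,str(v+k),(6,k*6+4),0,.35,(0,0,255),1)
    return c
r1=np.hstack([crop(t,135,275),crop(t,248,287),crop(t,327,274)])
r2=np.hstack([crop(s,397,122),crop(s,300,166),crop(s,240,207)])
cv2.imwrite("pics/c1.png",np.vstack([r1,r2]))
E
```

```text
(no output)
```

View pics/c1.png

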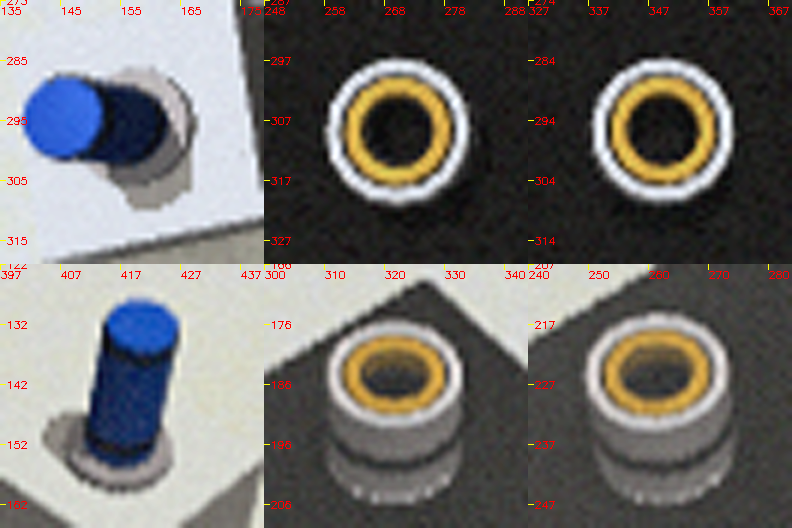

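The crops put the gauge top disc at top (145.4,294.1) and scene (420.1,132.1). The sleeve top rings are at top (269.9,308.3) and (348.9,295.3), and scene (321.4,184.3) and (261.1,225.3). Next I'll turn these into positions.

```bash
cat > h.py <<'E'
import numpy as np
from bench import *
def atz(d,u,v,z):
    E=d["extrinsics"];r=E[:3,:3]@np.array([(u-d["cx"])/d["fx"],(v-d["cy"])/d["fy"],1]);o=E[:3,3]
    return o+r*(z-o[2])/r[2]
def tri(a,pa,b,pb):
    A=[];o=[]
    M=np.zeros((3,3));y=np.zeros(3)
    for d,p in((a,pa),(b,pb)):
        E=d["extrinsics"];r=E[:3,:3]@np.array([(p[0]-d["cx"])/d["fx"],(p[1]-d["cy"])/d["fy"],1]);r/=np.linalg.norm(r)
        P=np.eye(3)-np.outer(r,r);M+=P;y+=P@E[:3,3]
    return np.linalg.solve(M,y)
E
python3 - <<'E'
from h import *
np.set_printoptions(precision=1,suppress=True)
t=snapshot("top");s=snapshot("scene")
for n,a,b,z in(("gauge",(145.4,294.1),(420.1,132.1),106),("S1",(269.9,308.3),(321.4,184.3),60),("S2",(348.9,295.3),(261.1,225.3),60)):
    print(n,atz(t,*a,z),atz(s,*b,z),tri(t,a,s,b))
print("pad",[atz(t,*p,20)[:2] for p in((238,263),(370,249),(381,327),(245,341))])
print("tray rim",[atz(t,*p,28)[:2] for p in((405,282),(498,268),(517,351),(422,366))])
print("dish",atz(t,243,185,12),"tin",atz(t,302,180,55),"loupe",atz(t,402,205,11))
print("stand",[atz(t,*p,46)[:2] for p in((175,275),(181,310))])
E
```

```text
gauge [510.4 296.8 106. ] [511.6 296.6 106. ] [510.5 297.5 104.5]
S1 [492.8  86.5  60. ] [494.4  86.2  60. ] [492.9  86.9  58.1]
S2 [520.2 -56.8  60. ] [523.  -58.1  60. ] [520.4 -57.   56.5]
pad [array([578.9, 156.7]), array([613.6, -99.7]), array([ 464.1, -121.6]), array([431.4, 134.9])]
tray rim [array([ 550.1, -166.2]), array([ 582. , -345.8]), array([ 427. , -374.6]), array([ 395.2, -196.7])]
dish [738.9 157.3  12. ] tin [738.9  36.5  55. ] loupe [ 706.5 -164.7   11. ]
stand [array([550. , 268.4]), array([485.6, 252. ])]
```

```bash
python3 -m jog '0 0 0 0 0 0.1064 -1;0 0 0 0 0 0.1064 -1;0.38 -0.46 0 0 0 0 -1;0.38 -0.46 0 0 0 0 -1;0.38 -0.46 0 0 0 0 -1' 30; python3 -m jog '0.38 -0.46 0 0 0 0 -1;0.38 -0.46 0 0 0 0 -1;0.38 -0.46 0 0 0 0 -1;0.38 -0.46 0 0 0 0 -1;0.38 -0.46 0 0 0 0 -1'
```

```text
time: 0.82
tool_pos: [247.3, -445.7, 404.4]
tcp_rot: [-180.0, -0.0, -0.0]
ft_force: [1.1, -0.6, -0.0]
finger_gap: 85.2
grip_force: 0.0
time: 1.45
tool_pos: [437.5, -215.4, 404.8]
tcp_rot: [180.0, -0.0, -0.0]
ft_force: [1.1, -0.6, -0.5]
finger_gap: 85.5
grip_force: 0.0
```

```bash
python3 -m jog '0.08 -0.57 0 0 0 0 -1;0.08 -0.57 0 0 0 0 -1;0.08 -0.57 0 0 0 0 -1;0.08 -0.57 0 0 0 0 -1;0.08 -0.57 0 0 0 0 -1'; python3 -m jog '0.08 -0.57 0 0 0 0 -1;0.08 -0.57 0 0 0 0 -1;0.08 -0.57 0.2 0 0 0 -1;0.095 -0.57 0.2 0 0 0 -1;0 0 0 0 0 0 -1'
python3 - <<'E'
from h import *
import cv2
d=snapshot("wrist");cv2.imwrite("pics/w1.png",d["img"][:,:,::-1]);s=sense();print(s["tool_pos"],s["tcp_rot"],d["fx"],d["cx"],d["cy"]);E=d["extrinsics"];print(E)
def proj(p):
    q=np.linalg.inv(E)@np.r_[p,1];r=np.hypot(q[0],q[1]);th=np.arctan2(r,q[2]);return d["cx"]+d["fx"]*th*q[0]/r,d["cy"]+d["fy"]*th*q[1]/r
T=s["tool_pos"]
print(proj(T-[0,0,155]),"gauge top exp",proj([511,296.7,106]))
E
```

```text
time: 2.08
tool_pos: [476.5, 69.7, 404.8]
tcp_rot: [180.0, -0.0, -0.0]
ft_force: [0.8, -0.9, 0.1]
finger_gap: 85.4
grip_force: 0.0
time: 2.7
tool_pos: [509.0, 299.0, 360.9]
tcp_rot: [179.9, 0.3, 0.2]
ft_force: [0.1, -0.7, 1.4]
finger_gap: 85.2
grip_force: 0.0
[509.4319146  297.27866209 362.46389798] [1.79899719e+02 2.03061111e-01 1.71629169e-01] 371.64829954431775 315.9358824046794 239.19948300750758
[[ 2.92917341e-03 -9.58108573e-01 -2.86390262e-01  5.81500114e+02]
 [-9.99993697e-01 -2.23176854e-03 -2.76154074e-03  2.99023372e+02]
 [ 2.00669908e-03  2.86396546e-01 -9.58109071e-01  3.30252256e+02]
 [ 0.00000000e+00  0.00000000e+00  0.00000000e+00  1.00000000e+00]]
(np.float64(319.3282571156283), np.float64(328.5073316558357)) gauge top exp (np.float64(318.5711282487242), np.float64(244.4592077866225))
```

View pics/w1.png

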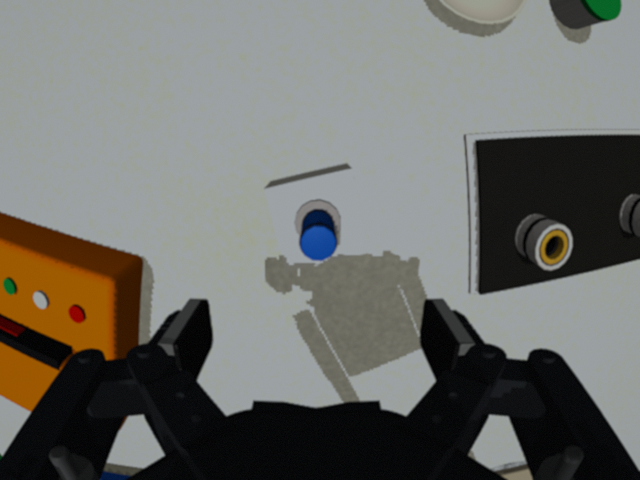

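The wrist view shows the gauge top at (318,242), about 1.5 mm from the prediction. The fingers straddle it with clearance, so I'll descend and grip.

```bash
python3 -m jog '0.005 0 0.42 0 0 0 -1;0.005 0 0.42 0 0 0 -1;0 0 0.42 0 0 0 -1;0 0 0 0 0 0 -1;0 0 0 0 0 0 -1' 40;  python3 -m jog '0 0 0 0 0 0 1;0 0 0 0 0 0 1;0 0 0 0 0 0 1;0 0 0 0 0 0 1;0 0 0 0 0 0 1'
```

```text
time: 3.38
tool_pos: [512.1, 295.4, 241.1]
tcp_rot: [-179.9, -0.1, -0.1]
ft_force: [0.7, -0.6, 0.7]
finger_gap: 85.1
grip_force: 0.0
time: 4.0
tool_pos: [511.3, 296.0, 239.4]
tcp_rot: [-180.0, -0.0, 0.0]
ft_force: [-1.6, -0.3, 6.0]
finger_gap: 23.2
grip_force: 39.0
```

```bash
python3 -m jog '0 0 -0.15 0 0 0 1;0 0 -0.3 0 0 0 1;0 0 -0.4 0 0 0 1;-0.04 0.4 0 0 0 0 1;-0.04 0.5 0 0 0 0 1'; python3 -m jog '-0.04 0.5 0 0 0 0 1;-0.04 0.45 0 0 0 0 1;-0.017 0.247 0 0 0 0 1;0 0 0 0 0 0 1;0 0 0 0 0 0 1'
python3 - <<'E'
from h import *
import cv2
d=snapshot("wrist");s=snapshot("scene");t=snapshot("top")
print(sense()["tool_pos"],sense()["ft_force"])
z=lambda im,u,v,w,h,k:cv2.resize(im[v:v+h,u:u+w,::-1],None,fx=k,fy=k,interpolation=cv2.INTER_CUBIC)
a=z(d["img"],220,180,200,150,2);b=z(s["img"],270,90,100,150,2);c=z(t["img"],200,240,120,100,2)
C=np.zeros((600,640,3),np.uint8);C[:300,:400]=a;C[:300,400:600]=b;C[300:500,:240]=c
cv2.imwrite("pics/g1.png",C)
E
```

```text
time: 4.62
tool_pos: [503.0, 205.6, 325.1]
tcp_rot: [-180.0, -0.1, 0.1]
ft_force: [0.8, -0.3, -0.4]
finger_gap: 23.3
grip_force: 39.6
time: 5.25
tool_pos: [493.5, 86.5, 324.1]
tcp_rot: [-180.0, -0.0, -0.0]
ft_force: [-0.7, 0.8, -1.6]
finger_gap: 23.1
grip_force: 39.7
[493.43524904  87.0071292  323.75776428] [-0.22618953 -0.13762499 -1.00859901]
```

View pics/g1.png

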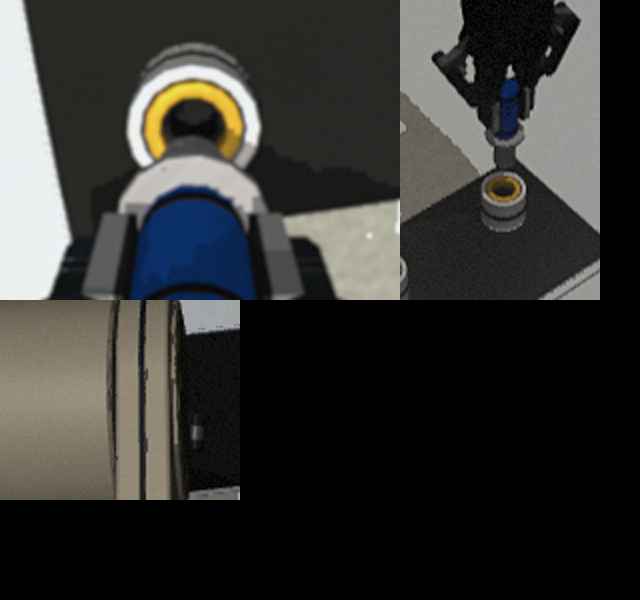

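The crop shows the collar and sleeve aligned laterally in the wrist view (centres at crop columns 193 and 194). For the x direction I'll compare projections. In full pixels the collar's far edge is near row 256, the pin tip's far edge near row 249, and the sleeve's outer far edge near row 212.

```bash
python3 - <<'E'
from h import *
d=snapshot("wrist");s=snapshot("scene")
T=sense()["tool_pos"];print(T)
def pw(p):
    q=np.linalg.inv(d["extrinsics"])@np.r_[p,1];r=np.hypot(q[0],q[1]);th=np.arctan2(r,q[2]);return np.array([d["cx"]+d["fx"]*th*q[0]/r,d["cy"]+d["fy"]*th*q[1]/r])
def ps(p):
    q=np.linalg.inv(s["extrinsics"])@np.r_[p,1];return np.array([s["cx"]+s["fx"]*q[0]/q[2],s["cy"]+s["fy"]*q[1]/q[2]])
a=np.linspace(0,2*np.pi,73)
def box(f,c,r,z):
    P=np.array([f([c[0]+r*np.cos(t),c[1]+r*np.sin(t),z]) for t in a]);return np.r_[P.min(0),P.max(0)].round(1)
dz=T[2]-239.4
for n,r,z in(("tip",8,10+dz),("pin2",10,12+dz),("collar top",18,51+dz),("collar bot",18,46+dz),("handle base",12,51+dz)):
    print(n,z,"wrist u0v0u1v1",box(pw,T,r,z),"scene",box(ps,T,r,z))
for n,c in(("sleeve 493.6,86.3",(493.6,86.3)),):
    print(n,box(pw,c,22,60),box(pw,c,16,60),box(ps,c,22,60))
print("dv/dx at z60, tip, collar",[ (pw([T[0]+1,T[1],z])-pw([T[0],T[1],z])).round(2) for z in(60,10+dz,51+dz)])
# ring and blue segmentation
import cv2
h=cv2.cvtColor(d["img"],cv2.COLOR_RGB2HSV)
for n,m in(("brass wrist",cv2.inRange(h,(18,120,120),(32,255,255))),):
    v,u=np.nonzero(m[180:330,220:420]);print(n,u.min()+220,v.min()+180,u.max()+220,v.max()+180)
E
```

```text
[493.41226506  86.89844129 323.65825811]
tip 94.25825811027059 wrist u0v0u1v1 [301.9 249.9 329.9 276.3] scene [317.4 168.3 326.  174.7]
pin2 96.25825811027059 wrist u0v0u1v1 [298.2 247.6 333.6 280.8] scene [316.3 166.7 327.1 174.8]
collar top 135.2582581102706 wrist u0v0u1v1 [277.5 256.9 354.3 326.6] scene [312.  148.7 332.  163.2]
collar bot 130.2582581102706 wrist u0v0u1v1 [278.5 253.4 353.3 321.7] scene [312.  150.6 331.9 165.2]
handle base 135.2582581102706 wrist u0v0u1v1 [290.3 269.3 341.6 315.9] scene [315.3 151.1 328.7 160.8]
sleeve 493.6,86.3 [283.5 212.4 350.1 276.2] [292.5 221.5 341.1 267.9] [309.6 175.4 332.9 192.8]
dv/dx at z60, tip, collar [array([-0.  , -1.45]), array([-0.  , -1.65]), array([-0.  , -1.94])]
brass wrist 293 220 341 258
```

Gauge and sleeve agree to within about 0.5 mm in both views, so I'll descend slowly into sleeve 1.

```bash
python3 -m jog '0.003 0.004 0.1 0 0 0 1;0 0 0.12 0 0 0 1;0 0 0.09 0 0 0 1;0 0 0.02 0 0 0 1;0 0 0.02 0 0 0 1';python3 -m jog '0 0 0.02 0 0 0 1;0 0 0.02 0 0 0 1;0 0 0.02 0 0 0 1;0 0 0.01 0 0 0 1;0 0 0 0 0 0 1'
```

```text
time: 6.12
tool_pos: [493.8, 85.7, 288.6]
tcp_rot: [-180.0, 0.0, -0.0]
ft_force: [-0.5, 0.1, -1.5]
finger_gap: 23.3
grip_force: 39.7
time: 6.75
tool_pos: [493.7, 85.7, 281.6]
tcp_rot: [180.0, 0.0, -0.0]
ft_force: [0.4, 1.3, -1.0]
finger_gap: 23.0
grip_force: 39.7
```

```bash
python3 -m jog '0 0 0.015 0 0 0 1;0 0 0.015 0 0 0 1;0 0 0.015 0 0 0 1;0 0 0.01 0 0 0 1;0 0 0 0 0 0 1'
```

```text
time: 7.38
tool_pos: [494.0, 85.7, 276.8]
tcp_rot: [-180.0, -0.1, -0.0]
ft_force: [-0.8, -0.1, 5.6]
finger_gap: 23.1
grip_force: 40.1
```

Resistance appears at about 10 mm depth (roughly 7 N), with the pad just starting to sink, so sleeve 1 looks tight. I'll withdraw and try sleeve 2.

```bash
python3 -m jog '0 0 -0.05 0 0 0 1;0 0 -0.15 0 0 0 1;0 0 -0.27 0 0 0 1;0.07 0.35 0 0 0 0 1;0.1 0.5 0 0 0 0 1'; python3 -m jog '0.09 0.45 0 0 0 0 1;0.015 0.13 0 0 0 0 1;0 0 0 0 0 0 1;0 0 0 0 0 0 1'
python3 - <<'E'
from h import *
import cv2
d=snapshot("wrist");s=snapshot("scene")
T=sense()["tool_pos"];print(T,sense()["ft_force"])
def pw(p):
    q=np.linalg.inv(d["extrinsics"])@np.r_[p,1];r=np.hypot(q[0],q[1]);th=np.arctan2(r,q[2]);return np.array([d["cx"]+d["fx"]*th*q[0]/r,d["cy"]+d["fy"]*th*q[1]/r])
a=np.linspace(0,2*np.pi,73)
def box(c,r,z):
    P=np.array([pw([c[0]+r*np.cos(t),c[1]+r*np.sin(t),z]) for t in a]);return np.r_[P.min(0),P.max(0)].round(1)
dz=T[2]-239.4
print("pin2",box(T,10,12+dz),"collar top",box(T,18,51+dz))
print("sleeve",box((521.5,-57.3),22,60),box((521.5,-57.3),16,60))
h=cv2.cvtColor(d["img"],cv2.COLOR_RGB2HSV)
v,u=np.nonzero(cv2.inRange(h,(18,120,120),(32,255,255))[180:330,220:420]);print("brass",u.min()+220,v.min()+180,u.max()+220,v.max()+180)
z=lambda im,u,v,w,h,k:cv2.resize(im[v:v+h,u:u+w,::-1],None,fx=k,fy=k,interpolation=cv2.INTER_CUBIC)
C=np.zeros((450,800,3),np.uint8);C[:450,:600]=z(d["img"],220,180,200,150,3);C[:300,600:800]=z(s["img"],220,130,100,150,2)
cv2.imwrite("pics/g2.png",C)
E
```

```text
time: 8.0
tool_pos: [511.0, 0.7, 324.7]
tcp_rot: [-180.0, -0.1, 0.1]
ft_force: [0.6, 0.4, -1.6]
finger_gap: 22.8
grip_force: 39.8
time: 8.5
tool_pos: [521.1, -56.3, 323.3]
tcp_rot: [-180.0, 0.0, 0.0]
ft_force: [0.2, 0.7, -0.4]
finger_gap: 23.0
grip_force: 39.8
[521.11541022 -56.07887407 323.24455162] [-0.34814687 -0.40805602 -2.0486667 ]
pin2 [297.8 247.5 333.1 280.7] collar top [276.9 256.8 353.8 326.6]
sleeve [283.9 212.1 350.8 276. ] [293.  221.2 341.7 267.7]
brass 294 220 342 258
```

View pics/g2.png

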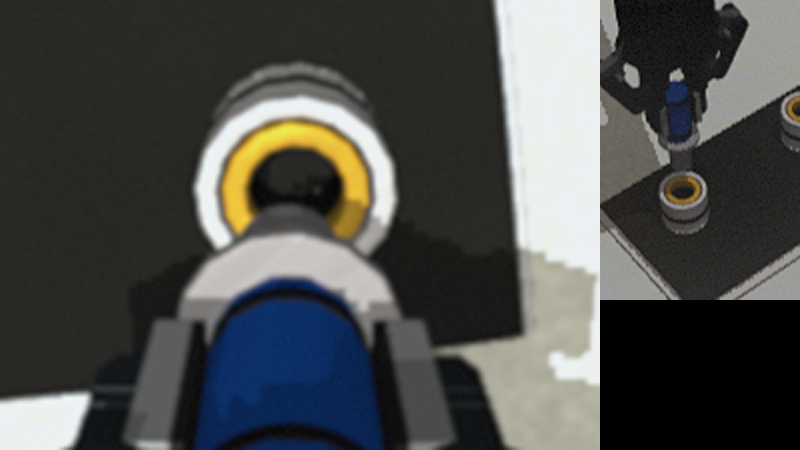

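The wrist view shows the sleeve about 1 mm to the right of the gauge (brass centre column 318, collar 316.5). I'll correct y by −1.1 mm and descend.

```bash
python3 -m jog '0.004 0.011 0.1 0 0 0 1;0 0 0.12 0 0 0 1;0 0 0.09 0 0 0 1;0 0 0.02 0 0 0 1;0 0 0.02 0 0 0 1';python3 -m jog '0 0 0.02 0 0 0 1;0 0 0.02 0 0 0 1;0 0 0.02 0 0 0 1;0 0 0.01 0 0 0 1;0 0 0 0 0 0 1'; python3 -m jog '0 0 0.015 0 0 0 1;0 0 0.015 0 0 0 1;0 0 0.015 0 0 0 1;0 0 0.01 0 0 0 1;0 0 0 0 0 0 1'
```

```text
time: 9.22
tool_pos: [521.7, -58.4, 288.1]
tcp_rot: [-180.0, 0.0, -0.0]
ft_force: [-0.7, 0.0, -1.7]
finger_gap: 23.0
grip_force: 39.8
time: 9.85
tool_pos: [521.6, -58.4, 281.1]
tcp_rot: [-180.0, 0.0, -0.0]
ft_force: [0.3, 0.4, -0.9]
finger_gap: 23.0
grip_force: 39.8
time: 10.48
tool_pos: [521.6, -58.4, 275.6]
tcp_rot: [-180.0, 0.0, -0.0]
ft_force: [-0.7, -1.4, -1.1]
finger_gap: 23.2
grip_force: 39.8
```

It passes the tight point with no resistance. I'll continue to home.

```bash
python3 -m jog '0 0 0.03 0 0 0 1;0 0 0.04 0 0 0 1;0 0 0.04 0 0 0 1;0 0 0.04 0 0 0 1;0 0 0.03 0 0 0 1';python3 -m jog '0 0 0.02 0 0 0 1;0 0 0.02 0 0 0 1;0 0 0.015 0 0 0 1;0 0 0.01 0 0 0 1;0 0 0 0 0 0 1'
```

```text
time: 11.1
tool_pos: [521.5, -58.4, 257.3]
tcp_rot: [-180.0, 0.0, -0.0]
ft_force: [0.1, -0.3, -1.6]
finger_gap: 22.9
grip_force: 39.8
time: 11.72
tool_pos: [521.8, -58.4, 251.7]
tcp_rot: [180.0, -0.0, -0.0]
ft_force: [-2.6, -0.1, 4.4]
finger_gap: 23.0
grip_force: 40.2
```

```bash
python3 -m jog '0 0 -0.01 0 0 0 1;0 0 0 0 0 0 0;0 0 0 0 0 0 -1;0 0 0 0 0 0 -1;0 0 0 0 0 0 -1'; python3 -m jog '0 0 -0.1 0 0 0 -1;0 0 -0.3 0 0 0 -1;0 0 -0.5 0 0 0 -1;-0.06 -0.4 0 0 0 0 -1;-0.1 -0.5 0 0 0 0 -1'; python3 -m jog '-0.09 -0.45 0 0 0 0 -1;-0.027 -0.09 0 0 0 0 -1;0 0 0 0 0 0 -1'
python3 - <<'E'
from h import *
import cv2
d=snapshot("wrist");s=snapshot("scene");E=d["extrinsics"]
T=sense()["tool_pos"];print(T,sense()["ft_force"])
def pw(p):
    q=np.linalg.inv(E)@np.r_[p,1];r=np.hypot(q[0],q[1]);th=np.arctan2(r,q[2]);return np.array([d["cx"]+d["fx"]*th*q[0]/r,d["cy"]+d["fy"]*th*q[1]/r])
print("S1 exp",pw([494,85.7,60]))
h=cv2.cvtColor(d["img"],cv2.COLOR_RGB2HSV)
m=cv2.inRange(h,(18,120,120),(32,255,255));v,u=np.nonzero(m[150:330,220:420]);print("brass",(u.min()+u.max())/2+220,(v.min()+v.max())/2+150, len(u))
z=lambda im,u,v,w,h,k:cv2.resize(im[v:v+h,u:u+w,::-1],None,fx=k,fy=k,interpolation=cv2.INTER_CUBIC)
C=np.zeros((480,800,3),np.uint8);C[:480,:480]=z(d["img"],200,80,240,240,2);C[:480,480:800]=z(s["img"],225,140,80,120,4)
cv2.imwrite("pics/g3.png",C)
E
```

```text
time: 12.35
tool_pos: [521.6, -58.4, 252.1]
tcp_rot: [-180.0, 0.0, -0.0]
ft_force: [0.7, 0.0, 0.5]
finger_gap: 85.5
grip_force: 0.0
time: 12.98
tool_pos: [506.0, 31.9, 344.2]
tcp_rot: [180.0, -0.2, -0.1]
ft_force: [1.1, 0.8, -0.2]
finger_gap: 85.2
grip_force: 0.0
time: 13.35
tool_pos: [493.9, 85.8, 342.7]
tcp_rot: [180.0, -0.0, 0.1]
ft_force: [0.6, 0.2, 0.2]
finger_gap: 85.3
grip_force: 0.0
[494.21792553  84.77426275 342.5001731 ] [-0.83350248 -0.22574101  0.65809516]
S1 exp [315.6885234  237.64418754]
brass 314.5 236.5 943
```

View pics/g3.png

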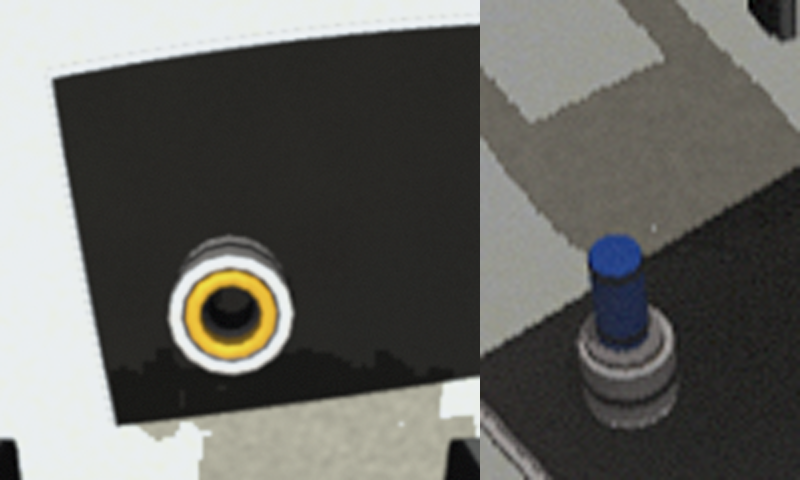

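The gauge collar is seated on the sleeve 2 rim (scene crop). Sleeve 1 is centred at crop (231,313) and matches the prediction to within 1 mm. I'll grasp sleeve 1.

```bash
python3 -m jog '0.006 -0.008 0.45 0 0 0 -1;0 0 0.45 0 0 0 -1;0 0 0.35 0 0 0 -1;0 0 0.17 0 0 0 -1;0 0 0 0 0 0 -1' 50;  python3 -m jog '0 0 0 0 0 0 1;0 0 0 0 0 0 1;0 0 0 0 0 0 1;0 0 0 0 0 0 1'
```

```text
time: 14.08
tool_pos: [494.3, 85.6, 199.4]
tcp_rot: [180.0, 0.1, -0.1]
ft_force: [-0.4, 0.4, 0.7]
finger_gap: 85.4
grip_force: 0.0
time: 14.58
tool_pos: [495.2, 86.5, 201.2]
tcp_rot: [-180.0, -0.1, 0.0]
ft_force: [3.7, -0.5, 2.6]
finger_gap: 42.0
grip_force: 52.4
```

```bash
python3 -m jog '0 0 -0.1 0 0 0 1;0 0 -0.35 0 0 0 1;0 0 -0.5 0 0 0 1;0 0 -0.5 0 0 0 1;0 0 0 0 0 0 1'; python3 -m jog '0 0.3 0 0 0 0 1;0 0.5 0 0 0 0 1;0 0.55 0 0 0 0 1;0 0.55 0 0 0 0 1;0 0.55 0 0 0 0 1'; python3 -m jog '-0.02 0.5 0 0 0 0 1;-0.02 0.4 0 0 0 0 1;-0.02 0.22 0 0 0 0 1;0 0 0 0 0 0 1;0 0 0 0 0 0 1'
```

```text
time: 15.2
tool_pos: [495.8, 86.6, 350.6]
tcp_rot: [-180.0, -0.5, 0.0]
ft_force: [0.5, 0.2, -3.6]
finger_gap: 42.2
grip_force: 52.3
time: 15.82
tool_pos: [493.6, -159.9, 343.5]
tcp_rot: [-179.9, 0.2, 0.0]
ft_force: [1.5, 0.2, -2.2]
finger_gap: 41.9
grip_force: 52.3
time: 16.45
tool_pos: [488.5, -269.5, 344.4]
tcp_rot: [-179.9, 0.1, 0.0]
ft_force: [0.4, 0.3, -1.9]
finger_gap: 41.7
grip_force: 52.3
```

```bash
python3 - <<'E'
from h import *
import cv2
d=snapshot("wrist");s=snapshot("scene");print(sense()["tool_pos"],sense()["ft_force"])
z=lambda im,u,v,w,h,k:cv2.resize(im[v:v+h,u:u+w,::-1],None,fx=k,fy=k,interpolation=cv2.INTER_CUBIC)
C=np.zeros((480,800,3),np.uint8);C[:360,:480]=z(d["img"],0,0,640,480,.75);C[:480,480:800]=z(s["img"],70,130,240,220,1.333)[:293,:320] if 0 else 0
k=cv2.resize(s["img"][100:350,70:310,::-1],(320,333));C[:333,480:800]=k
cv2.imwrite("pics/p1.png",C)
E
```

```text
[ 488.69958096 -269.33162032  344.89509584] [ 0.23880879 -0.55846072 -3.82232783]
```

View pics/p1.png

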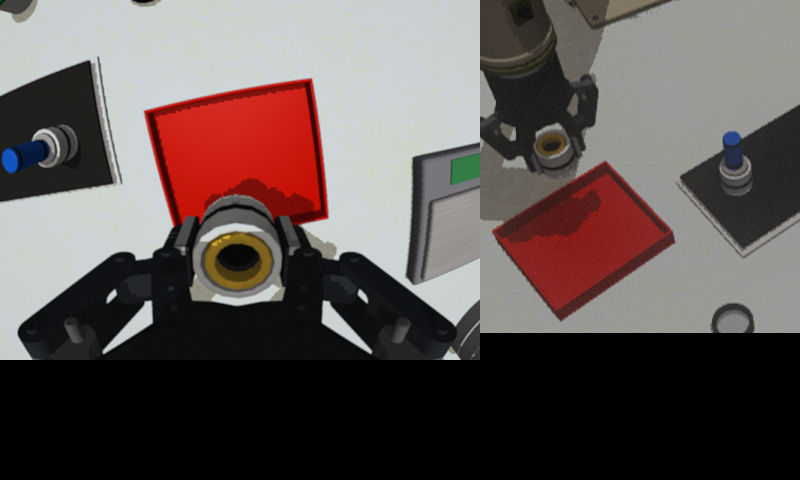

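The sleeve hangs upright over the tray, and the gauge is still home in sleeve 2. I'll lower it.

```bash
python3 -m jog '0 0 0.3 0 0 0 1;0 0 0.5 0 0 0 1;0 0 0.45 0 0 0 1;0 0 0.2 0 0 0 1;0 0 0.06 0 0 0 1'; python3 -m jog '0 0 0.03 0 0 0 1;0 0 0.02 0 0 0 1;0 0 0.02 0 0 0 1;0 0 0 0 0 0 1'
```

```text
time: 17.18
tool_pos: [488.5, -269.9, 193.5]
tcp_rot: [-179.9, 0.1, 0.0]
ft_force: [-0.2, -0.4, -1.9]
finger_gap: 41.9
grip_force: 52.2
time: 17.68
tool_pos: [488.6, -270.7, 187.6]
tcp_rot: [180.0, -0.0, -0.0]
ft_force: [0.2, -0.6, -2.5]
finger_gap: 42.4
grip_force: 52.2
```

```bash
python3 -m jog '0 0 0.01 0 0 0 1;0 0 0.008 0 0 0 1;0 0 0 0 0 0 1'; python3 -m jog '0 0 0.005 0 0 0 1;0 0 0 0 0 0 1'
```

```text
time: 18.05
tool_pos: [488.6, -270.7, 186.0]
tcp_rot: [180.0, -0.0, -0.0]
ft_force: [-3.2, 1.2, 5.1]
finger_gap: 42.2
grip_force: 53.0
time: 18.3
tool_pos: [488.6, -270.7, 186.0]
tcp_rot: [180.0, 0.0, 0.0]
ft_force: [-5.5, 3.0, 11.1]
finger_gap: 41.4
grip_force: 53.9
```

Contact with the tray floor. I'll ease off, release, lift and look.

```bash
python3 -m jog '0 0 -0.008 0 0 0 1;0 0 0 0 0 0 0.3;0 0 0 0 0 0 -1;0 0 0 0 0 0 -1;0 0 0 0 0 0 -1'; python3 -m jog '0 0 -0.1 0 0 0 -1;0 0 -0.4 0 0 0 -1;0 0 -0.5 0 0 0 -1;0 0 -0.5 0 0 0 -1;0 0 0 0 0 0 -1'
python3 - <<'E'
from h import *
import cv2
t=snapshot("top");s=snapshot("scene")
C=np.zeros((480,800,3),np.uint8);C[:300,:400]=cv2.resize(t["img"][140:380,200:520,::-1],(400,300))
C[:480,400:800]=cv2.resize(s["img"][100:352,70:280,::-1],(400,480))
cv2.imwrite("pics/f1.png",C)
E
```

```text
time: 18.92
tool_pos: [488.6, -270.6, 185.6]
tcp_rot: [180.0, -0.0, -0.0]
ft_force: [0.3, 0.3, -0.1]
finger_gap: 85.6
grip_force: 0.0
time: 19.55
tool_pos: [490.0, -271.6, 342.4]
tcp_rot: [179.7, -0.5, 0.0]
ft_force: [-0.6, 0.2, -0.5]
finger_gap: 85.6
grip_force: 0.0
```

View pics/f1.png

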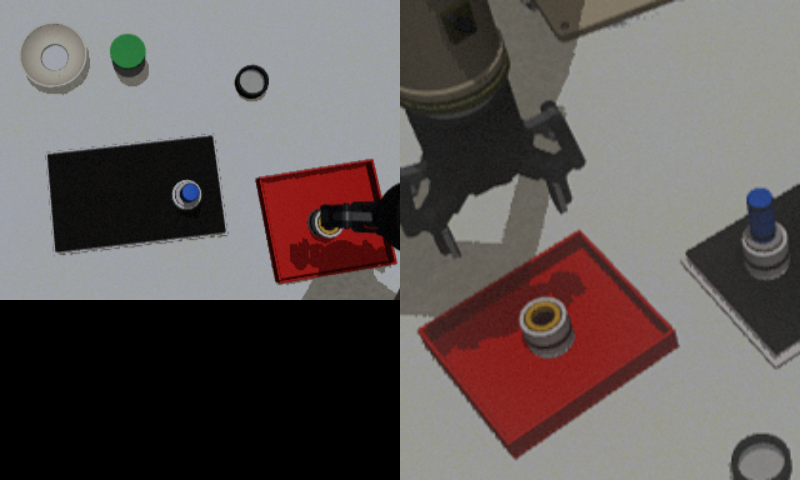

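The sleeve stands upright in the tray (scene crop (545,325)), the gauge is home in the other sleeve on the pad, and the dish, tin and magnifier are where they were. Handing in.

```bash
python3 -m jog '0 0 0 0 0 0 -1;0 0 0 0 0 0 -1'; python3 -c "
from bench import *
print(hand_in())"
```

```text
time: 19.9
tool_pos: [488.1, -270.3, 334.1]
tcp_rot: [-179.9, 0.1, -0.0]
ft_force: [0.3, 0.9, 0.9]
finger_gap: 85.5
grip_force: 0.0
the job is handed in; nothing more can be done
None
```

The job is handed in at about 20 s: the gauge is fully home in the good sleeve (the one nearer the tray), and after that the tight sleeve was stood upright in the red tray, with the dish, magnifier and tin untouched; the hand-in returned no verdict.

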